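Drop the stop plate over the pin of the bottle-labelling bed

TASK

Refit the stop plate of the bottle-labelling bed: pick it up by its wooden block and gently lay it between the bed's rails, hole end towards the bottle-neck saddle, with the hole still clearly short of the brass pin wherever it may stand in its slot, so that the plate rides on the pin. Then slide it gently towards the saddle until the hole finds the pin and the plate drops over it and lies flat on the bed; never force it against the pin or the bed (stay well under 25 N). Let go and leave the other things where they are.

Things in the scene. Friction and masses are not known exactly. Their poses are not given: they have to be found in the camera images.
- bed: Dark wooden labelling bed, screwed down; origin on the worktop. x runs along the rails to the neck saddle, y across, z up. Board x -100 to +126 mm, 100 wide, top at z = 12. Two rails, x -99 to +73: inner faces at y = +-35 (70 apart) up to z = 27, flaring outwards above, to z = 36. The saddle, a notched cross piece 16 thick and up to 50 high, stands at x = +112.
- slot (a point): Middle of the pin's slot on the board's top (bed x = 0, y = 0, z = 12 mm); axes as the bed's. A rigid brass pin, 11 mm in diameter, chamfered, stands 10 mm above the board on the line y = 0. It is clamped for the bottle size of the day anywhere from x = -15 to +15 mm, new every time and not measured: it is found by feel, as the plate locks on it.
- stop_plate: Loose stop plate, 0.2 to 0.4 kg: metal plate x -60 to +55, 66 wide (y), 8 mm thick; origin at the centre of its 17 mm round through hole, underside. The wooden block makes the -x end the heavier (centre of mass x = -27); +x points at the saddle when fitted. Seated, the origin is at bed z = 12 mm and has about 3 mm of play.
- stop_block (a point): Centre of the plate's upright wooden block, to be grasped: 16 mm thick along plate x, 44 wide, 46 high, on the plate at x = -42, y = 0; this point is 31 mm above the underside; axes as the plate's. Laid short of the pin, the plate rests on its -x end and the pin, nose up 0.08 to 0.15 rad; pushed by the block or held loosely it drops by its own weight at the pin.
- waiting_bottle: Bystander, to be left alone: dark half bottle, 58 mm across, 235 high, standing behind the bed; origin at the centre of its foot.
- votive_glass: Bystander, to be left alone: low bowl-shaped glass, 74 mm across, 43 high; origin at the centre of its foot.
- candle: Bystander, to be left alone: small tealight candle in an aluminium cup, 40 mm across, 44 high with its flame; origin at the centre of its foot.
- steel_cup: Bystander, to be left alone: grey steel cup with a strap handle, 58 mm across, 92 high; origin at the centre of its foot.
Mind the look-alikes: they are no part of the job. What is shaped like the stop_plate but green is not meant.

How it is judged:
On the way:
1. the stop plate is laid between the rails, hole end to the saddle, riding on the bed's pin with its hole short of it (underside at the hole 3.5 to 20 mm above the board) (y of stop_plate in the frame of bed between -0.006 and 0.006 m and angle between the y axis of stop_plate and the y axis of bed, either way round below 0.09 rad and x of stop_plate in the frame of bed between -0.06 and 0.005 m and z of stop_plate in the frame of bed between 0.0155 and 0.032 m and x of stop_block in the frame of bed below -0.03 m and contact force between stop_plate and bed above 0.5 N), for 0.2 s.
At the end, for the whole second after the job is handed in: The stop plate lies flat on the bed's board (underside within 2.5 mm of it at the hole, tilt under 0.03 rad) between the rails, the pin in its hole, hole end to the saddle, released and at rest (y of stop_plate in the frame of bed between -0.006 and 0.006 m and angle between the y axis of stop_plate and the y axis of bed, either way round below 0.09 rad and x of stop_plate in the frame of bed between -0.02 and 0.02 m and z of stop_plate in the frame of bed between 0.009 and 0.0145 m and angle between stop_plate's own z axis and vertical below 0.03 rad and x of stop_block in the frame of bed below -0.015 m and linear speed of stop_plate below 0.01 m/s); the robot touches nothing.
It fails at once if the stop plate is forced against the bed, its rails or its pin with more than 25 N (contact force between stop_plate and bed above 25 N).
It fails at once if the robot presses on the bed with more than 25 N (contact force between the arm and bed above 25 N).
It fails at once if a bystander is shifted by more than 20 mm (distance of any of waiting_bottle, votive_glass, candle, steel_cup from where it was at the start of the episode above 0.02 m).
It also fails if it takes over 38 s, if anything falls off the work surface, if the arm or the gripper's body presses on something with over 40 N, if the wrist force passes 120 N, or if a joint passes its speed limit or range.

ROBOT

A 7-joint arm with a two-finger parallel gripper is mounted at the origin on a cart in front of the work surface, level with it; the furniture and walls round the work are solid. World frame = base frame: x ahead of the robot, y to its left, z up, the work surface at z = 0. Lengths are in m, angles in rad, forces in N, time in s.
With the tool pointing down it reaches from about 0.4 to 0.85 m from the base axis. Payload 6.9 kg.
Tool frame: the origin (TCP) lies midway between the tips of the shut fingers; the grasp point (between the pads) lies behind it (ctrl.pinch_z is the z of the grasp point in the tool frame, in m); z points along the fingers, y is the direction in which the jaws open and shut (so a half turn about z gives the same grasp; the last joint's range is limited). The gripper opens to 85 mm and grips with 20 to 120 N. Pads are 22 mm wide; open, the fingers measure 114 mm over their backs; the gripper's body (76 mm by 85 mm) begins 54 mm behind the grasp point. The pads swing forward as they close: fully open they stand 13 mm farther back than shut.
Start: joints at [-1.155, 0.507, -0.238, 1.5, 0.126, 1.149, -0.155], TCP at [0.191, 0.595, 0.231] pointing down, gripper open.
Joint ranges: [-3.08, 3.08], [-0.24, 2.05], [-1.43, 1.35], [0, 2.5], [-1.52, 4.66], [0.17, 1.96], [-2.89, 2.89]. Speed limits (rad/s): [2.39, 2.39, 3.14, 3.14, 3.14, 3.14, 3.14].

INTERFACE

Orientations are given as a unit quaternion [w, x, y, z].
In Python, from station import ctrl, get_state, vision, ticket, models gives the robot as it stands. Calls block until the motion is done:
- ctrl.movep(position, orientation): joint-space move of the TCP to a pose.
- ctrl.movel(position, frame=None, max_speed=0.15): straight line of the TCP; frame=None keeps the orientation; max_speed is the mean speed in m/s.
- ctrl.set_joints(angles): joint-space move.
- ctrl.ungrasp() and ctrl.close_gripper(force=None): open the fingers fully, or close them until they stop; force is the grip in N (None keeps the last).
- ctrl.pause(seconds).
- ctrl.ik(position, orientation): joint angles nearest the present ones, or None.
- get_state(): the state.
- vision.grab_frame(name): name is "scene" or "side" or "wrist"; returns (picture, depth): 420x560x3 uint8, blue, green, red; 420x560 float32, m along the optical axis (not along the pixel's ray), 0 where there is no reading.
- vision.camera_info(name): a dict with "mtx" (3x3 intrinsics, pixels), "R" (3x3) and "t" (3): a world point X has camera coordinates R X + t; the wrist camera has in their place "hand_eye" (4x4, takes a point from camera to tool coordinates, whose origin is the TCP and whose axes are the flange's). Camera axes: x right, y down, z forward; pixel columns grow to the right and rows downward; lengths in m; the calibration is good to about 2 mm. A picture is of the moment at which its call begins: read the wrist's pose just before it. camera_info takes no time and is no camera call.
A pose or a line that the arm cannot do raises ctrl.Unreachable and nothing moves.
- ticket.close_job(): hands the job in, once; it reports no verdict.
Trained networks look in the newest picture that a camera, given by its name, has taken for a name from the list of things; names that differ only in an ending like _2 or _b are one class to them, and where a whole thing is asked for, a point or a joint stands for the part that bears it (a point fixed in the world has none). Each returns a list of dicts, best first, with "p" (0 to 1); they miss things now and then, are a little off and sometimes report something else, mostly with a low value. They report only what shows in the picture. A call takes as long as a camera call. They do not tell look-alikes from the thing itself.
- models.recognise(camera, target): "point" ([column, row] in pixels, amid what is visible of it).
- models.masks_of(camera, target): "mask" (420x560 bool, what is visible of it) and "point" ([column, row] in pixels, amid what is visible of it).
The state is a dict: "time": time; "qpos": joint angles; "qd": joint speeds; "tau": joint torques, N m; "tcp_pos": TCP position; "eef_rot": TCP orientation; "contact_force": force on the tool from outside, world axes, zero at the start; "wrist_torque": the same for the moment, N m; "width": finger opening in m.
Only numpy, scipy, OpenCV 4.12 (cv2) and the standard library are available. Lean on these libraries where they do the work, as an engineer would, in place of code of your own. Each camera call takes 0.05 s, during which the arm holds its last target. There are 200 camera calls.

## Working session

There is one attempt and no reset: what is moved stays moved. The work goes in short steps, each a Python script; the robot and the scene stay as the last script left them, time stands still between calls to the robot, and variables do not carry over. Pictures are saved under pics/ and viewed, about 8 in all and at most 12, crops included, and the job is handed in when it is done.

```bash
ls; mkdir -p pics; cat > a.py <<'E'
from station import ctrl, get_state, vision, ticket, models
import cv2, numpy as np
s=get_state(); print(s['time'],s['tcp_pos'],s['eef_rot'],s['contact_force'],s['width'],ctrl.pinch_z)
for c in ('scene','side'):
    im,d=vision.grab_frame(c); cv2.imwrite(f'pics/{c}0.png',im); np.save(f'pics/{c}0_d.npy',d)
    i=vision.camera_info(c); np.savez(f'pics/{c}_cal.npz',**{k:np.array(v) for k,v in i.items()})
    print(c, -np.array(i['R']).T@i['t'])
    for t in ('bed','stop_plate','stop_block'):
        ms=models.masks_of(c,t)
        for k,m in enumerate(ms[:3]):
            print(t,k,m['p'],m['point'],m['mask'].sum()); np.save(f'pics/{c}_{t}_{k}.npy',m['mask'])
print(get_state()['time'])
E
python3 a.py
python3 -c "
import cv2,numpy as np
print()"
```

```text
pics
0.0 [0.19048345 0.5947186  0.23040962] [-1.11848404e-04  1.54298427e-01  9.88023862e-01 -9.11270079e-04] [ 0.05161505  0.39699642 -0.18454019] 0.08541336921755113 -0.0187
scene [-0.03202846 -0.23067221  0.48696217]
bed 0 0.9 [367.0, 290.9] 5742
stop_plate 0 0.87 [226.9, 239.7] 1526
stop_plate 1 0.6 [112.8, 260.7] 1914
stop_block 0 0.94 [223.1, 239.2] 1545
stop_block 1 0.81 [110.8, 261.2] 1965
side [ 0.27792938 -0.34891494  0.64954066]
bed 0 0.93 [328.1, 303.8] 6604
stop_plate 0 0.92 [161.9, 207.4] 1256
stop_block 0 0.77 [249.6, 209.2] 1324
stop_block 1 0.75 [164.4, 203.5] 1239
0.4
```

View pics/scene0.png

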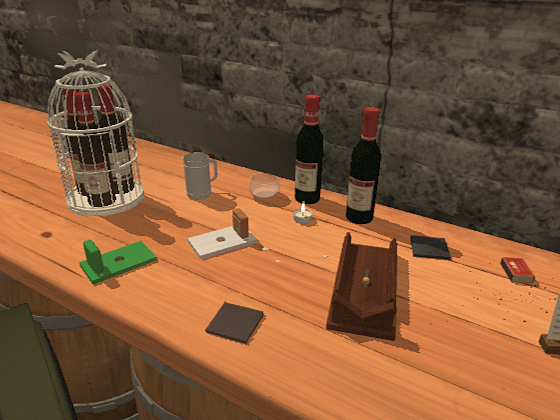

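View pics/side0.png

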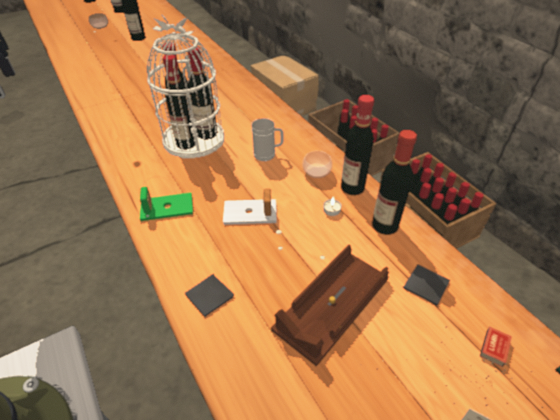

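The scene view shows the white plate at (222,240) with its block at its right end (240,223). The green decoy is at (118,260), and the bed is at (365,290) with its saddle at the near end (365,310). The side view agrees: plate (250,211), bed (330,300), saddle at the lower left (300,335).

```bash
cat > b.py <<'E'
import numpy as np, cv2
def cloud(c,m,d):
    z=np.load(f'pics/{c}_cal.npz'); v,u=np.nonzero(m&(d>0)); Z=d[v,u]
    P=np.linalg.inv(z['mtx'])@np.array([u*Z,v*Z,Z]); return (z['R'].T@(P-z['t'].reshape(3,1))).T
for c,pm in (('scene','stop_plate_0'),('side','stop_block_0')):
    d=np.load(f'pics/{c}0_d.npy'); im=cv2.imread(f'pics/{c}0.png')
    P=cloud(c,np.load(f'pics/{c}_bed_0.npy'),d); P=P[P[:,2]>.003]
    print(c,'bed hist z',np.histogram(P[:,2],np.arange(0,.06,.004))[0])
    for a,b in ((.008,.016),(.03,.039),(.040,.06)):
        q=P[(P[:,2]>a)&(P[:,2]<b),:2]
        if len(q)>10: print(a,len(q),q.mean(0),cv2.minAreaRect((q*1000).astype(np.float32)))
    print('all',cv2.minAreaRect((P[:,:2]*1000).astype(np.float32)))
    m=np.load(f'pics/{c}_{pm}.npy'); P=cloud(c,m,d)
    print('plate hist',np.histogram(P[:,2],np.arange(-.004,.06,.004))[0])
    q=P[(P[:,2]>.004)&(P[:,2]<.012),:2]; print('pl',q.mean(0),cv2.minAreaRect((q*1000).astype(np.float32)))
    q=P[(P[:,2]>.048)&(P[:,2]<.06),:2]; print('blocktop',len(q),q.mean(0),cv2.minAreaRect((q*1000).astype(np.float32)))
    for n,t in (('bottle',(365,190) if c=='scene' else (388,205)),('cand',(303,215) if c=='scene' else (333,208))):
        mm=np.zeros(d.shape,bool); mm[t[1]-3:t[1]+3,t[0]-3:t[0]+3]=1; print(n,cloud(c,mm,d).mean(0))
E
python3 b.py
```

```text
scene bed hist z [  33  132 1178 1912  180  166  369  360  527  340  131  112  136   83]
0.008 3090 [ 0.5600962  -0.04194783] ((562.8467407226562, -40.75592803955078), (227.4608917236328, 99.93833923339844), 18.457448959350586)
0.03 1005 [ 0.5371954  -0.05081657] ((564.3810424804688, -40.514686584472656), (219.88304138183594, 90.30795288085938), 18.459680557250977)
0.04 468 [ 0.46653712 -0.07345221] ((468.45489501953125, -72.08479309082031), (17.16094207763672, 91.09358215332031), 18.30035972595215)
all ((562.8467407226562, -40.75592803955078), (227.4608917236328, 99.93833923339844), 18.457448959350586)
plate hist [  2  85 396 691  20  25  31  27  26  27  28  25  31  32  75]
pl [0.53523143 0.24295399] ((545.5811767578125, 243.88548278808594), (70.55721282958984, 116.78550720214844), 61.503665924072266)
blocktop 108 [0.575056   0.22186594] ((577.0120849609375, 222.79676818847656), (41.436553955078125, 14.281867980957031), 59.63894271850586)
bottle [0.75044189 0.04442312 0.0809101 ]
cand [0.70435259 0.15506614 0.01190901]
side bed hist z [  10   97  847 3192  198  201  337  370  438  4
[... 261 characters left out ...]
 92.30593872070312), 18.646610260009766)
0.04 395 [ 0.46672992 -0.07720371] ((476.3868713378906, -71.37845611572266), (46.9918098449707, 89.14208984375), 26.42201805114746)
all ((561.5926513671875, -42.76470184326172), (226.82235717773438, 100.61967468261719), 18.303070068359375)
plate hist [  2  69 210 820  12  11   8  13  12   9  14   8  10  24  86]
pl [0.53668476 0.24070722] ((542.4550170898438, 241.671142578125), (68.63048553466797, 115.16799926757812), 60.62461471557617)
blocktop 122 [0.57601992 0.21982243] ((576.9454956054688, 221.48208618164062), (41.99738693237305, 15.087282180786133), 60.4329948425293)
bottle [0.74848457 0.04188273 0.08817684]
cand [0.70288349 0.15071583 0.01164239]
```

```bash
cat > h.py <<'E'
from station import ctrl, get_state, vision, ticket, models
import cv2, numpy as np
from scipy.spatial.transform import Rotation as R
B0=np.array([.5745,-.0377]); BY=np.radians(198.4)
P0=np.array([.5770,.2221]); PY=np.radians(150.5)   # block centre, plate yaw
u=lambda a:np.array([np.cos(a),np.sin(a)])
def rot(plate_yaw,flip,pitch=0):
    """tool orientation when gripping plate with given yaw; pitch>0 = nose up"""
    y=np.r_[u(plate_yaw),0]*(1 if flip==0 else -1); z=np.array([0,0,-1.]); M=np.c_[np.cross(y,z),y,z]
    n=np.r_[u(plate_yaw+np.pi/2),0]
    return R.from_rotvec(-pitch*n)*R.from_matrix(M)
def q(r): 
    v=r.as_quat(); return np.array([v[3],*v[:3]])
def bed(x,y=0): return B0+x*u(BY)+y*u(BY+np.pi/2)
E
python3 - <<'E'
from h import *
np.set_printoptions(precision=3,suppress=True)
print(vision.camera_info('wrist'))
for f in (0,1):
    for n,p,yaw,z in (('look',P0,PY,.2),('grasp',P0,PY,.017),('bed',bed(-.075),BY,.2),('lay',bed(-.075),BY,.03)):
        print(f,n,p,ctrl.ik([*p,z],q(rot(yaw,f))))
E
```

```text
{'mtx': array([[354.166,   0.   , 270.565],
       [  0.   , 354.166, 210.823],
       [  0.   ,   0.   ,   1.   ]]), 'hand_eye': array([[-0.001, -0.947, -0.32 ,  0.082],
       [ 1.   , -0.   , -0.   , -0.   ],
       [ 0.   , -0.32 ,  0.947, -0.144],
       [ 0.   ,  0.   ,  0.   ,  1.   ]])}
0 look [0.577 0.222] [-0.115  0.547 -0.481  1.564  0.274  1.098  1.966]
0 grasp [0.577 0.222] [-0.124  0.761 -0.473  1.751  0.481  0.747  1.782]
0 bed [ 0.646 -0.014] [-0.572  0.815  1.151  1.497 -0.755  1.323 -2.172]
0 lay [ 0.646 -0.014] [-0.569  1.055  1.15   1.674 -1.051  1.154 -1.941]
1 look [0.577 0.222] [-0.572  0.53   0.269  1.571 -0.154  1.062 -0.777]
1 grasp [0.577 0.222] [-0.54   0.737  0.221  1.756 -0.238  0.674 -0.703]
1 bed [ 0.646 -0.014] [-0.171  0.572  0.265  1.492 -0.16   1.1    0.448]
1 lay [ 0.646 -0.014] [-0.11   0.745  0.16   1.668 -0.161  0.742  0.448]
```

```bash
cat >> h.py <<'E'
def wristcloud(name):
    s=get_state(); im,d=vision.grab_frame('wrist'); i=vision.camera_info('wrist')
    cv2.imwrite(f'pics/{name}.png',im)
    v,uu=np.indices(d.shape); H=np.array(i['hand_eye'])
    P=np.einsum('ij,jhw->hwi',np.linalg.inv(i['mtx']),np.array([uu*d,v*d,d]))@H[:3,:3].T+H[:3,3]
    w=s['eef_rot']; W=R.from_quat([*w[1:],w[0]]).as_matrix()
    P=P@W.T+s['tcp_pos']; P[d<=0]=np.nan
    np.save(f'pics/{name}.npy',P); return im,P
E
python3 - <<'E'
from b import cloud
from h import *
np.set_printoptions(precision=3,suppress=True)
d=np.load('pics/scene0_d.npy'); m=np.zeros(d.shape,bool); m[60:205,50:140]=1
C=cloud('scene',m,d); C=C[(C[:,2]>.06)&(C[:,0]<1)]; print('cage',np.percentile(C,[1,50,99],axis=0))
A=np.array(get_state()['qpos']); Bq=np.array(ctrl.ik([*P0,.2],q(rot(PY,1))))
if np.min(np.hypot(C[:,0]-.45,C[:,1]-.42))>.15:
    ctrl.movep([*P0,.2],q(rot(PY,1)))
    wristcloud('w1'); print(get_state()['time'],get_state()['tcp_pos'])
    for m in models.masks_of('wrist','stop_plate')[:2]: print(m['p'],m['point'],m['mask'].sum()); np.save('pics/w1m.npy',m['mask'])
else: print(np.min(np.hypot(C[:,0]-.45,C[:,1]-.42)))
E
```

```text
scene bed hist z [  33  132 1178 1912  180  166  369  360  527  340  131  112  136   83]
0.008 3090 [ 0.5600962  -0.04194783] ((562.8467407226562, -40.75592803955078), (227.4608917236328, 99.93833923339844), 18.457448959350586)
0.03 1005 [ 0.5371954  -0.05081657] ((564.3810424804688, -40.514686584472656), (219.88304138183594, 90.30795288085938), 18.459680557250977)
0.04 468 [ 0.46653712 -0.07345221] ((468.45489501953125, -72.08479309082031), (17.16094207763672, 91.09358215332031), 18.30035972595215)
all ((562.8467407226562, -40.75592803955078), (227.4608917236328, 99.93833923339844), 18.457448959350586)
plate hist [  2  85 396 691  20  25  31  27  26  27  28  25  31  32  75]
pl [0.53523143 0.24295399] ((545.5811767578125, 243.88548278808594), (70.55721282958984, 116.78550720214844), 61.503665924072266)
blocktop 108 [0.575056   0.22186594] ((577.0120849609375, 222.79676818847656), (41.436553955078125, 14.281867980957031), 59.63894271850586)
bottle [0.75044189 0.04442312 0.0809101 ]
cand [0.70435259 0.15506614 0.01190901]
side bed hist z [  10   97  847 3192  198  201  337  370  438  4
[... 350 characters left out ...]
378906, -71.37845611572266), (46.9918098449707, 89.14208984375), 26.42201805114746)
all ((561.5926513671875, -42.76470184326172), (226.82235717773438, 100.61967468261719), 18.303070068359375)
plate hist [  2  69 210 820  12  11   8  13  12   9  14   8  10  24  86]
pl [0.53668476 0.24070722] ((542.4550170898438, 241.671142578125), (68.63048553466797, 115.16799926757812), 60.62461471557617)
blocktop 122 [0.57601992 0.21982243] ((576.9454956054688, 221.48208618164062), (41.99738693237305, 15.087282180786133), 60.4329948425293)
bottle [0.74848457 0.04188273 0.08817684]
cand [0.70288349 0.15071583 0.01164239]
cage [[0.466 0.49  0.062]
 [0.522 0.539 0.17 ]
 [0.623 0.645 0.297]]
0.09270820664372127
```

```bash
python3 - <<'E'
from h import *
ctrl.movep([.40,.24,.25],q(rot(PY,1)))
ctrl.movep([*P0,.2],q(rot(PY,1)))
wristcloud('w1'); print(get_state()['time'],get_state()['tcp_pos'])
for m in models.masks_of('wrist','stop_plate')[:1]: print(m['p'],m['point'],m['mask'].sum()); np.save('pics/w1m.npy',m['mask'])
P=np.load('pics/w1.npy')[m['mask']]; P=P[~np.isnan(P[:,0])]
for a,b in ((.005,.012),(.049,.06)):
    k=P[(P[:,2]>a)&(P[:,2]<b)]; print(len(k),k.mean(0),cv2.minAreaRect((k[:,:2]*1000).astype(np.float32)))
E
```

```text
2.7417 [0.57595137 0.22332154 0.20009329]
0.87 [45.6, 152.8] 6871
6483 [0.40511756 0.34982192 0.00868255] ((397.5755615234375, 353.046630859375), (66.05889892578125, 104.98339080810547), 69.78905487060547)
0 [nan nan nan] ((0.0, 0.0), (0.0, 0.0), 0.0)<stdin>:8: RuntimeWarning: Mean of empty slice.
  ret = um.true_divide(
```

View pics/w1.png

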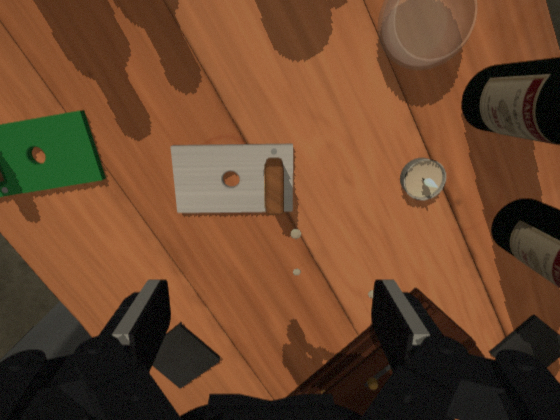

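The wrist view shows the white plate at cols 172–294, rows 144–214, its block top at (275,185) and its hole at (231,179). The network picked the green decoy at (45,153), so I'll cut the white plate out of the point cloud by region.

```bash
python3 - <<'E'
import numpy as np,cv2
P=np.load('pics/w1.npy')[130:230,160:305].reshape(-1,3); P=P[~np.isnan(P[:,0])]
print(np.histogram(P[:,2],np.arange(-.006,.066,.004)))
for a,b in ((.0045,.0125),(.048,.062)):
    k=P[(P[:,2]>a)&(P[:,2]<b)]; print(len(k),k.mean(0),cv2.minAreaRect((k[:,:2]*1000).astype(np.float32)))
E
```

```text
(array([   6, 6199,  436, 6335,  386,   15,   14,   15,   17,    9,   18,
         18,   36,   38,  342,  573,    0]), array([-0.006, -0.002,  0.002,  0.006,  0.01 ,  0.014,  0.018,  0.022,
        0.026,  0.03 ,  0.034,  0.038,  0.042,  0.046,  0.05 ,  0.054,
        0.058,  0.062]))
6752 [0.54112646 0.24743695 0.00880953] ((544.9329223632812, 242.46084594726562), (66.80982971191406, 115.10049438476562), 61.382728576660156)
925 [0.58046678 0.22482698 0.05407454] ((579.8382568359375, 223.96826171875), (43.24024200439453, 15.627945899963379), 61.08623504638672)
```

```bash
cat >> h.py <<'E'
P0=np.array([.5797,.2237]); PY=np.radians(151.3)
E
python3 - <<'E'
from h import *
np.set_printoptions(precision=4,suppress=True)
r=q(rot(PY,1))
ctrl.movep([*P0,.09],r); ctrl.movel([*P0,.016],max_speed=.08)
s=get_state(); print(s['tcp_pos'],s['contact_force'])
ctrl.close_gripper(force=35); s=get_state(); print(s['width'],s['tcp_pos'],s['contact_force'])
ctrl.movel([*P0,.10],max_speed=.12); s=get_state(); print(s['width'],s['contact_force'],s['time'])
if s['width']>.01:
    ctrl.movep([.57,.08,.25],q(rot((PY+BY)/2,1)))
    ctrl.movep([*bed(-.02,.07),.25],q(rot(BY,1))); ctrl.pause(.2)
    wristcloud('w2'); s=get_state(); print(s['tcp_pos'],s['contact_force'],s['time'])
E
```

```text
[0.5801 0.2238 0.0165] [ 0.4671  0.6963 -0.7686]
0.016045919131756313 [0.5799 0.2237 0.0162] [-0.0851  0.2586  1.9494]
0.01548861194279516 [-1.2418  1.386  -4.755 ] 5.8667
[ 0.6157 -0.0959  0.2498] [-0.6177  1.0188 -3.6639] 7.7167
```

View pics/w2.png

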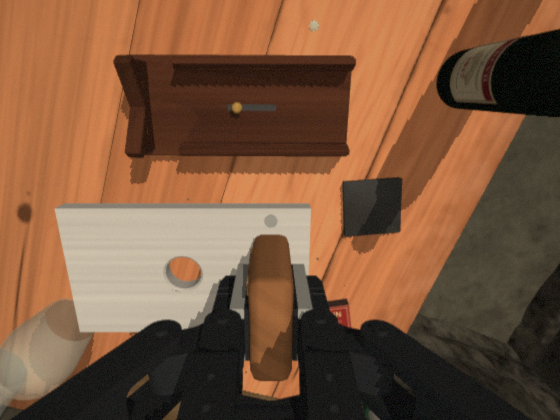

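The wrist view shows the bed at cols 117–355, rows 55–158, with the saddle at the left and the pin at (236,107). The plate is held level, hole (183,271) towards the saddle, and looks parallel to the bed. Next I fit both in this one cloud.

```bash
python3 - <<'E'
from h import *
np.set_printoptions(precision=4,suppress=True)
A=np.load('pics/w2.npy')
B=A[40:175,100:370].reshape(-1,3); B=B[~np.isnan(B[:,0])]
rect=lambda k:cv2.minAreaRect((k[:,:2]*1000).astype(np.float32))
for a,b in ((.008,.0165),(.031,.039)):
    k=B[(B[:,2]>a)&(B[:,2]<b)]; print('bed',len(k),np.median(k[:,2]),rect(k))
def tobed(X): d=X[:,:2]-B0; return np.c_[d@u(BY),d@u(BY+np.pi/2),X[:,2]]
b=tobed(B); 
for lo in np.arange(-.09,.07,.04):   # inner rail edges at board level; rail tops
    k=b[(b[:,0]>lo)&(b[:,0]<lo+.04)]
    f=k[(abs(k[:,2]-.012)<.004)&(abs(k[:,1])<.045),1]; t=k[(k[:,2]>.031)&(k[:,2]<.039),1]
    print(lo,'floor y',np.percentile(f,[1,99]),'rail L',np.percentile(t[t<0],[5,95]),'R',np.percentile(t[t>0],[5,95]))
pin=tobed(A[98:116,226:248].reshape(-1,3)); k=pin[pin[:,2]>.0185]; print('pin',len(k),k.mean(0) if len(k) else '')
Q=A[195:335,50:315].reshape(-1,3); Q=Q[~np.isnan(Q[:,0])]; s=get_state(); tz=s['tcp_pos'][2]
print(np.histogram(Q[:,2]-tz,np.arange(-.03,.03,.004)))
k=Q[abs(Q[:,2]-tz+.008)<.006]; print('plate',np.median(k[:,2])-tz,rect(k), 'tcp',s['tcp_pos'])
g=np.c_[k[:,:2],np.ones(len(k))]; c=np.linalg.lstsq(g,k[:,2],rcond=None)[0]; print('tilt along bed x,y',c[:2]@u(BY),c[:2]@u(BY+np.pi/2))
E
```

```text
bed 15020 0.012928149088348162 ((564.3532104492188, -40.00133514404297), (223.51795959472656, 99.6349868774414), 19.182661056518555)
bed 3813 0.03590810303522046 ((565.5142822265625, -41.536956787109375), (218.88644409179688, 90.61292266845703), 18.259244918823242)
-0.09 floor y [-0.0339  0.0352] rail L [-0.0441 -0.0366] R [0.0379 0.0454]
-0.049999999999999996 floor y [-0.0338  0.0354] rail L [-0.044  -0.0366] R [0.038  0.0455]
-0.009999999999999995 floor y [-0.0337  0.0354] rail L [-0.0439 -0.0371] R [0.038  0.0456]
0.03 floor y [-0.0337  0.0355] rail L [-0.0438 -0.037 ] R [0.0381 0.0456]
pin 94 [0.0139 0.0005 0.0221]
(array([    0,     0,     0,   262,   813, 21510,   213,   128,   177,
         323,   372,   429,   432,   479]), array([-0.03 , -0.026, -0.022, -0.018, -0.014, -0.01 , -0.006, -0.002,
        0.002,  0.006,  0.01 ,  0.014,  0.018,  0.022,  0.026]))
plate -0.007456481531939035 ((577.7760620117188, -108.22327423095703), (115.8063735961914, 67.09424591064453), 18.866138458251953) tcp [ 0.6157 -0.0959  0.2498]
tilt along bed x,y -0.0009349442560455583 0.008036543707911752
```

```bash
cat >> h.py <<'E'
B0=np.array([.575,-.0380])+.0007*u(BY+np.pi/2)
def tcp_for(hx,hz,p,y=.0003):
    ex=np.array([np.cos(p),np.sin(p)]); ez=np.array([-np.sin(p),np.cos(p)])
    t=np.array([hx,hz])-.0424*ex+.016*ez
    return np.array([*bed(t[0],y),t[1]])
E
python3 - <<'E'
from h import *
np.set_printoptions(precision=4,suppress=True)
p=.095; T=tcp_for(-.033,.012+.06*np.sin(p),p); r=q(rot(BY,1,p)); Z=np.array([0,0,1.])
ctrl.movep(T+.08*Z,r); ctrl.movel(T+.025*Z,max_speed=.08); ctrl.pause(.3)
f0=np.array(get_state()['contact_force']); print(f0,get_state()['tcp_pos']-T)
ctrl.movel(T+.008*Z,max_speed=.04)
for h in np.arange(.007,-.0045,-.001):
    ctrl.movel(T+h*Z,max_speed=.01); ctrl.pause(.05); s=get_state(); f=np.array(s['contact_force'])-f0; print(round(h,4),f,s['tcp_pos']-T)
    if np.linalg.norm(f)>2: break
print(s['time'])
im,_=vision.grab_frame('side'); cv2.imwrite('pics/s1.png',cv2.resize(im[200:400,220:460],None,fx=3,fy=3))
E
```

```text
[ 0.5954 -1.057  -3.3937] [0.0002 0.     0.0254]
0.007 [-1.3429  1.2571  0.0705] [0.0001 0.     0.0071]
0.006 [-0.7669  0.9288 -0.3387] [-0.     0.     0.006]
0.005 [-0.7882  0.9471 -0.5579] [-0.     -0.      0.0049]
0.004 [-0.3817  0.733  -0.82  ] [-0.      0.      0.0039]
0.003 [-1.565   1.198  -0.2488] [-0.     -0.      0.0029]
0.002 [-1.5743  0.5872 -0.4599] [-0.     -0.      0.0019]
0.001 [-0.3392  1.4134 -0.8424] [-0.      0.      0.0009]
0.0 [-1.1048  1.0591  1.1888] [ 0.0002 -0.      0.0002]
-0.001 [-2.3384  1.7119  9.0232] [ 0.0002 -0.      0.0001]
12.8333
```

View pics/s1.png

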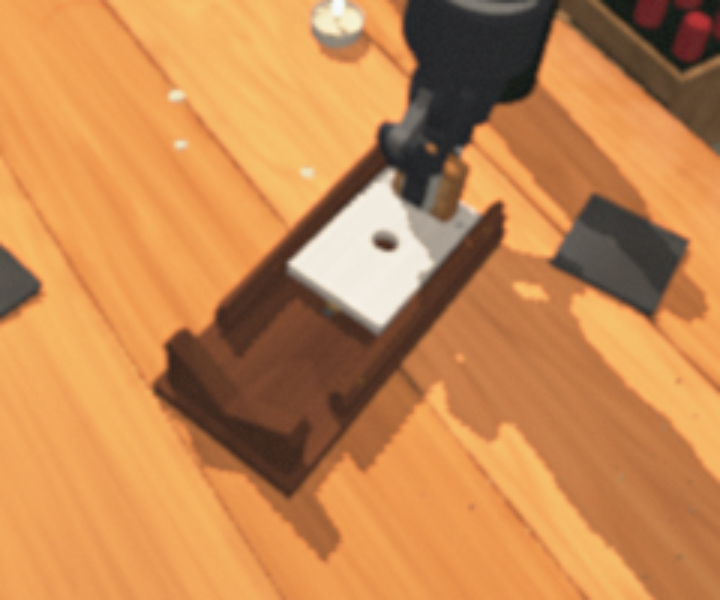

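The side view shows the plate between the rails, with its nose riding on the pin, which is just visible at (330,310). I'll ease the load, release, and push with the rear finger.

```bash
python3 - <<'E'
from h import *
np.set_printoptions(precision=4,suppress=True)
p=.095; T=tcp_for(-.033,.012+.06*np.sin(p),p); Z=np.array([0,0,1.]); X=np.r_[u(BY),0]
ctrl.movel(T+.0003*Z,max_speed=.02); ctrl.pause(.1); print(get_state()['contact_force'])
ctrl.ungrasp(); ctrl.pause(.4)
s=get_state(); f0=np.array(s['contact_force']); print('open',f0,s['width'],s['time'])
T2=T+.002*Z; ctrl.movel(T2+.026*X,max_speed=.05); ctrl.pause(.1); t1=get_state()['time']
F=[];hit=0
for d in np.arange(.027,.092,.0005):
    ctrl.movel(T2+d*X,max_speed=.015); s=get_state(); f=-(np.array(s['contact_force'])-f0)@X; F.append((d,f))
    if f>4: hit+=1
    else: hit=0
    if f>7 or hit>=2 or s['time']>31: break
print(np.array(F)[::4]); print(F[-4:],s['time'],t1,s['contact_force']-f0)
im,_=vision.grab_frame('side'); cv2.imwrite('pics/s2.png',cv2.resize(im[200:400,220:460],None,fx=3,fy=3))
E
```

```text
[ 0.2932  0.2836 -1.3332]
open [-0.6511 -0.152   0.12  ] 0.0853510602157902 14.3083
[[0.027  1.198 ]
 [0.029  0.3964]
 [0.031  0.1423]
 [0.033  1.2891]
 [0.035  0.7604]
 [0.037  2.0793]
 [0.039  3.5618]
 [0.041  3.8659]
 [0.043  3.283 ]
 [0.045  4.0286]
 [0.047  3.8682]
 [0.049  3.4851]
 [0.051  3.4226]
 [0.053  4.1389]]
[(np.float64(0.05150000000000002), np.float64(4.824791212725794)), (np.float64(0.05200000000000002), np.float64(3.3283479781907355)), (np.float64(0.05250000000000002), np.float64(4.255540658897619)), (np.float64(0.05300000000000002), np.float64(4.138937971041173))] 28.3333 15.0833 [3.8616 1.504  2.2251]
```

View pics/s2.png

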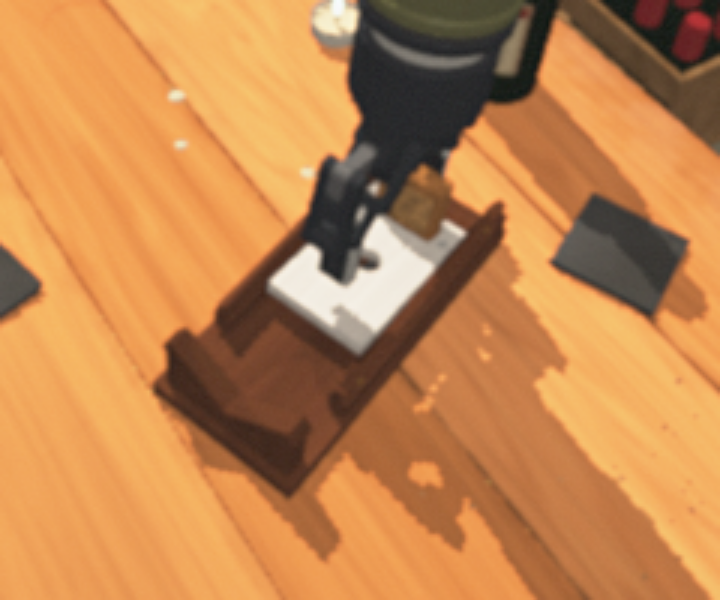

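The plate is sliding at about 3.7 N, with its hole near x = −17 mm. Each small step costs 0.25 s, so I'll cover the known free stretch in one slow line (pin seen near +14) and feel only the last centimetre.

```bash
python3 - <<'E'
from h import *
np.set_printoptions(precision=4,suppress=True)
p=.095; T=tcp_for(-.033,.012+.06*np.sin(p),p); Z=np.array([0,0,1.]); X=np.r_[u(BY),0]; T2=T+.002*Z
f0=np.array([-.65,-.15,.12]); F=[]
ctrl.movel(T2+.077*X,max_speed=.022); print(get_state()['time'])
for d in np.arange(.078,.0925,.001):
    ctrl.movel(T2+d*X,max_speed=.015); s=get_state(); f=-(np.array(s['contact_force'])-f0)@X; F.append((d,f,s['time']))
    if f>6.5 or s['time']>33.8: break
print(np.array(F))
D=d
ctrl.movel(T2+(D-.002)*X,max_speed=.05)
im,dd=vision.grab_frame('side'); cv2.imwrite('pics/s3.png',cv2.resize(im[200:400,220:460],None,fx=3,fy=3)); np.save('pics/s3d.npy',dd); cv2.imwrite('pics/s3f.png',im)
print(D,get_state()['time'])
E
```

```text
29.625
[[ 0.078   0.5736 29.875 ]
 [ 0.079   1.0392 30.125 ]
 [ 0.08    1.0066 30.375 ]
 [ 0.081   1.0725 30.625 ]
 [ 0.082  -0.0572 30.875 ]
 [ 0.083   2.256  31.125 ]
 [ 0.084   2.12   31.375 ]
 [ 0.085   2.6489 31.625 ]
 [ 0.086   2.8382 31.875 ]
 [ 0.087   1.9816 32.125 ]
 [ 0.088   1.9579 32.375 ]
 [ 0.089   4.831  32.625 ]
 [ 0.09    6.8122 32.875 ]]
0.09000000000000001 33.175
```

View pics/s3.png

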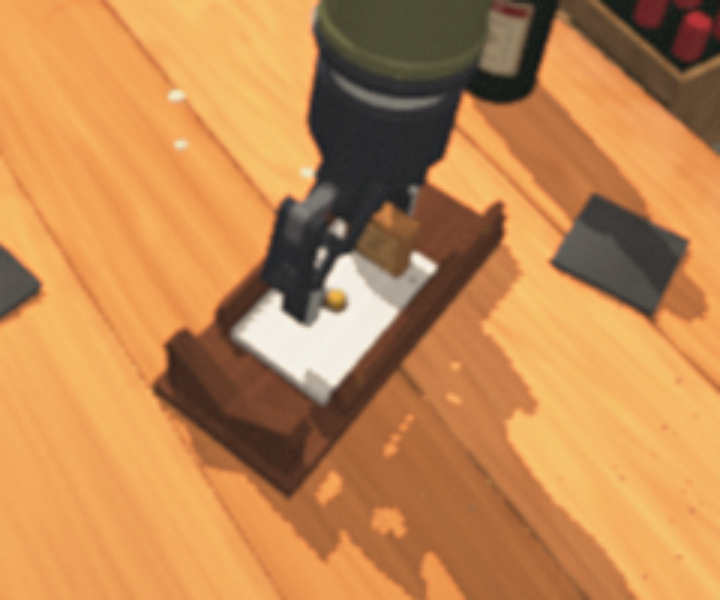

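```bash
python3 - <<'E'
from h import *
np.set_printoptions(precision=4,suppress=True)
p=.095; T=tcp_for(-.033,.012+.06*np.sin(p),p); Z=np.array([0,0,1.]); X=np.r_[u(BY),0]; T2=T+.002*Z
ctrl.movel(T2+.078*X,max_speed=.06); ctrl.movel(T2+.078*X+.09*Z,max_speed=.12)
im,d=vision.grab_frame('side'); s=get_state(); print(s['time'],s['contact_force'],s['tcp_pos'])
cv2.imwrite('pics/s4.png',cv2.resize(im[200:400,220:460],None,fx=3,fy=3))
z=np.load('pics/side_cal.npz'); m=(im.min(2)>120)&(d>0); m[:200]=0; m[400:]=0; m[:,:220]=0; m[:,460:]=0
v,c=np.nonzero(m); D=d[m]; P=(z['R'].T@(np.linalg.inv(z['mtx'])@np.array([c*D,v*D,D])-z['t'].reshape(3,1))).T
e=P[:,:2]-B0; b=np.c_[e@u(BY),e@u(BY+np.pi/2),P[:,2]]
b=b[(abs(b[:,1])<.034)&(b[:,2]>.01)&(b[:,2]<.035)&(abs(b[:,0])<.09)]
k=np.linalg.lstsq(np.c_[b[:,:2],np.ones(len(b))],b[:,2],rcond=None)[0]
print(len(b),'slope',k,'x',np.percentile(b[:,0],[1,99]),'y',np.percentile(b[:,1],[1,99]),'z',np.median(b[:,2]))
E
```

```text
34.4417 [ 0.4633  0.3479 -0.515 ] [ 0.5735 -0.0393  0.1207]
1736 slope [-0.0017  0.0008  0.0209] x [-0.0368  0.0744] y [-0.0309  0.0323] z 0.020950750409157747
```

View pics/s4.png

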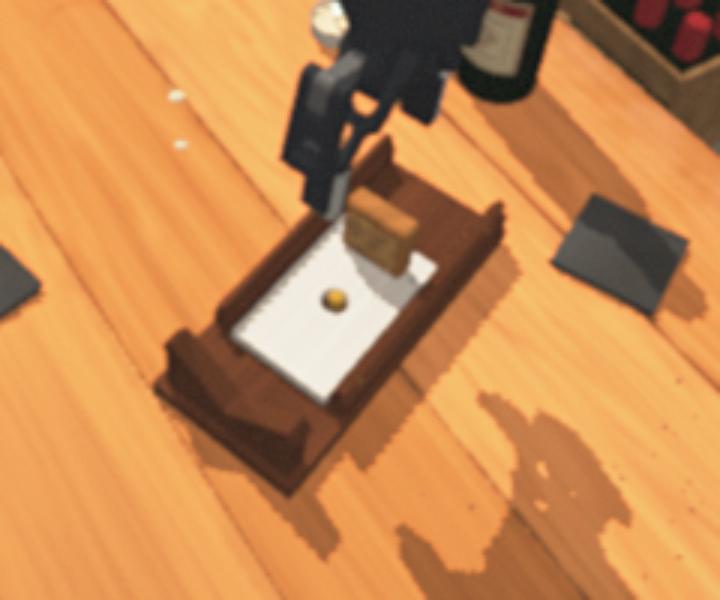

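```bash
python3 -c "
from station import ticket,get_state
ticket.close_job(); print(get_state()['time'])"
```

```text
the job is handed in; nothing more can be done
the job is handed in; nothing more can be done
```

I refitted the stop plate and handed the job in at about 34.4 s, inside the 38 s limit; the system gives no verdict.

- **Laying it down:** I gripped the white plate by its block and laid it between the rails, nose up on the pin, with the hole about 33 mm short of mid-slot. The highest force then was about 9 N at the wrist, as it touched down.
- **Seating it:** I let go and pushed the block with the open rear finger at about 1–5 N until it stopped against the pin at about 7 N. Then I backed off and lifted clear.
- **Last checks:** The side camera shows the pin inside the hole. The plate top measures z = 20.9 mm (20 expected), with a slope of about 0.002 rad, so it is flat. The gripper is clear and feels no load. The candle and the bottle behind the bed still stand there; I made no separate check of the glass and cup, but the arm did not go near them.

**Disagreement:** the side camera puts the hole near x = +19 mm, just inside the 20 mm limit. The slot geometry allows at most +18 mm, so I put the difference down to the 1–2 mm calibration error and left the plate alone.

The network also picked the green look-alike in the wrist view; I excluded it by hand.

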